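# Put the bench kit back on its shadow pads

## Robot

A 6-joint arm with a two-finger parallel gripper is mounted at the origin on a cart in front of the work surface, level with it; the furniture and walls round the work are solid. World frame = base frame: x ahead of the robot, y to its left, z up, the work surface at z = 0. Lengths are in m, angles in rad, forces in N, time in s.
With the tool pointing down it reaches from about 0.3 to 0.775 m from the base axis. Payload 14.6 kg.
Tool frame: the origin (TCP) lies at the very end of the fingers, on their centre line; the grasp point (between the pads) lies 19 mm behind it; y points along the fingers, z is the direction in which the jaws open and shut, and the axes are right-handed (so a half turn about y gives the same grasp; the last joint's range is limited). The gripper opens to 94 mm and grips with 3 to 60 N. Pads are 16 mm wide; open, the fingers measure 119 mm over their backs; the gripper's body (75 mm by 177 mm) begins 78 mm behind the grasp point.
Start: joints at [-1.295, 0.3, 1.521, -0, 1.321, -0.067], TCP at [0.185, -0.518, 0.205] pointing down, gripper open.
Joint ranges: [-3.03, 3.03], [-0.79, 2.21], [0.23, 2.52], [-1.04, 4.18], [0, 3.07], [-2.55, 2.55]. Speed limits (rad/s): [2.22, 2.22, 2.57, 3.14, 3.14, 3.14].

## Interface

Orientations are given as [roll, pitch, yaw] about the fixed x, y, z axes, in that order (R = Rz(yaw) Ry(pitch) Rx(roll)).
In Python, from station import get_obs, camera, job gives the robot as it stands.
- The arm moves only by the tool step_arm, never from a script. Its argument "targets" is a list of rows, each a list of 6 numbers: the shift along the tool's x, y, z in mm, then the turn, a rotation vector about the tool's x, y, z in degrees. In form: [[dx, dy, dz, rx, ry, rz], ...]. A call has 1 to 12 rows; each row shifts and turns the commanded pose from where the row before left it, along the tool's axes as they then stand; what a row does not reach is not made up. A row lasts 1/8 s, in which the tool goes at most 62.5 mm and 10.7 degrees, less where a joint would pass 70% of its speed; a pose out of reach is approached as far as the arm can. A call is refused whole if a number of a shift passes 62.5 or a number of a turn 10.7, either way. A call with a gripper value outside its range is refused whole. "gripper" is the opening, from -1 (shut) to 1 (fully open), set as the call begins (left out, the last holds). The fingers move at their own pace and stop on an object; "squeeze" is the grip in N (left out, the last holds). Time passes only in rows, so rows that do not move let the fingers close. It gives the time, the measured TCP pose, the force and the opening at its end, in the units of the state.
- get_obs(): the state, without advancing time (a new reading comes with each control period).
- camera(name): name is "scene" or "top" or "wrist"; returns a dict with "pixels" (384x512x3 uint8, red, green, blue), "intrinsics" (3x3 intrinsics, pixels), "R" (3x3) and "t" (3): a world point X has camera coordinates R X + t; the wrist camera has in their place "tool_from_camera" (4x4, takes a point from camera to tool coordinates, whose origin is the TCP and whose axes are the tool frame's). Camera axes: x right, y down, z forward; pixel columns grow to the right and rows downward; lengths in m; the calibration is good to about 2 mm. A picture is of the moment at which its call begins: read the wrist's pose just before it. There is no depth.
- job.hand_in(): hands the job in, once; it reports no verdict.
The state is a dict: "time_s": time; "qpos": joint angles; "joint_vel": joint speeds; "tau": joint torques, N m; "ee_pos": TCP position; "eef_rot": TCP orientation; "force": force on the tool from outside, world axes, zero at the start; "moment": the same for the moment, N m; "grip_width": finger opening in m.
Only numpy, scipy, OpenCV 4.12 (cv2) and the standard library are available. Lean on these libraries where they do the work, as an engineer would, in place of code of your own. Each camera call takes 0.05 s, during which the arm holds its last target.

## Task

Put the four loose things back on the foam shadow pads that show their shapes: the red screwdriver on the red screwdriver shape with its handle over the handle and its blade the way the shape points, the yellow snap-off cutter on the yellow bar, the spool of solder upright on the black disc, and the dark blue case, right side up, on the blue rectangle. Each must lie squarely over its own shape, let go and at rest (the cutter and the case may lie either way round).

Things in the scene. Friction and masses are not known exactly. Their poses are not given: they have to be found in the camera images.
- screwdriver_mid (a point): Small screwdriver lying flat, red handle 22 wide, 23 high and 95 long, thin steel blade, 178 mm over all, about 50 g. The point is the middle of the handle (half-way up, 11.5 mm above what it lies on), which is also the place to grip, across the handle. Its x axis runs across the screwdriver, its y axis from the blade towards the handle's end, z up. The handle reaches 49 mm to +y and 46 mm to -y of this point.
- screwdriver_tip (a point): The tip of the screwdriver's blade, 129 mm to -y of screwdriver_mid, same axes.
- cutter_mid (a point): Yellow snap-off cutter (blade in) lying flat, 144 long, 16 wide, body 10 high with a black thumb slider that reaches 13 mm, about 45 g. The point is its middle, 5 mm above what it lies on. Its x axis runs along the cutter, y across, z up. Grip it across its width.
- spool_mid (a point): Spool of white solder wire with black flanges, standing on one flange: 60 mm in diameter, 40 high, about 220 g. The point is the middle of the spool, 20 mm above what it stands on; its z axis is the spool's axis. A short wire end sticks out to -y; it is only to be seen, not solid.
- case_mid (a point): Dark blue closed case, 65 (x) by 90 (y) by 29 mm high, about 90 g. The point is its middle, 14.5 mm above what it lies on. Its x axis runs across the short side (grip it there, 65 mm wide), y along the long side, z up. The lid stays shut.
- pad_screwdriver_mark (a point): Off-white foam pad, 54 x 198 mm, 4 mm thick, fixed to the bench, with a red screwdriver shape. The point is on the pad's top, at the middle of the shape's handle (40 mm to +y of the pad's middle); its y axis runs from the shape's blade towards its handle end. The screwdriver is right when screwdriver_mid is over this point and the y axes point the same way.
- pad_cutter_mark (a point): Off-white foam pad, 176 x 50 mm, 4 mm thick, fixed, with a yellow bar with round ends. The point is on the pad's top at the middle of the bar; its x axis runs along the bar.
- pad_spool_mark (a point): Off-white foam pad, 90 x 90 mm, 4 mm thick, fixed, with a black disc with a light centre. The point is on the pad's top at the middle of the disc.
- pad_case_mark (a point): Off-white foam pad, 90 x 114 mm, 4 mm thick, fixed, with a dark blue rectangle. The point is on the pad's top at the middle of the rectangle; its y axis runs along the rectangle's long side.
There are look-alikes about, which are no part of the job. There is more than one size of the part that bears cutter_mid; the job needs the middle-sized.

How it is judged:
At the end, for the whole second after the job is handed in: Each of the four things rests on its own pad, its middle within 13 mm of the middle of its shape and (all but the round spool) turned within 0.16 rad of it, the screwdriver's blade pointing as the shape's blade, spool upright and case right side up (horizontal distance between screwdriver_mid and pad_screwdriver_mark below 0.013 m and angle between the y axis of screwdriver_mid and the y axis of pad_screwdriver_mark, either way round below 0.16 rad and y of screwdriver_tip in the frame of pad_screwdriver_mark below -0.11 m and z of screwdriver_mid in the frame of pad_screwdriver_mark below 0.017 m and horizontal distance between cutter_mid and pad_cutter_mark below 0.013 m and angle between the x axis of cutter_mid and the x axis of pad_cutter_mark, either way round below 0.16 rad and z of cutter_mid in the frame of pad_cutter_mark below 0.01 m and horizontal distance between spool_mid and pad_spool_mark below 0.013 m and z of spool_mid in the frame of pad_spool_mark below 0.025 m and angle between each of spool_mid, case_mid's own z axis and vertical below 0.1 rad and horizontal distance between case_mid and pad_case_mark below 0.013 m and angle between the y axis of case_mid and the y axis of pad_case_mark, either way round below 0.16 rad and z of case_mid in the frame of pad_case_mark below 0.02 m); the robot touches nothing.
It also fails if it takes over 115 s, if anything falls off the work surface, if the arm or the gripper's body presses on something with over 40 N, if the wrist force passes 120 N, or if a joint passes its speed limit or range.

## Working session

There is one attempt and no reset: what is moved stays moved. The work goes in short steps, Python scripts to look and compute and a tool call to move; the robot and the scene stay as the last step left them, time stands still between calls to the robot, and variables do not carry over. Pictures are saved under pics/ and viewed, and the job is handed in when it is done.

Besides the shell and the picture viewer there is one more tool, called after ">>>" by a JSON object that holds its "method" and its "body", one argument or row to a line. step_arm: Moves the arm, as the interface text tells. Its arguments: {"type":"object","properties":{"targets":{"type":"array","items":{"type":"array","items":{"type":"number"}}},"gripper":{"type":"number"},"squeeze":{"type":"number"}},"required":["targets"]}

```bash
ls; mkdir -p pics; python3 - <<'E'
from station import get_obs,camera
import cv2,numpy as np
o=get_obs();print({k:np.round(v,3) for k,v in o.items()})
for n in("scene","top","wrist"):
    c=camera(n);cv2.imwrite(f"pics/{n}0.png",c["pixels"][...,::-1])
    print(n,{k:np.round(v,3).tolist() for k,v in c.items() if k!="pixels"})
E
```

```text
pics
{'time_s': np.float64(0.0), 'qpos': array([-1.295,  0.3  ,  1.522,  0.   ,  1.321, -0.067]), 'joint_vel': array([-0.002,  0.001, -0.   ,  0.001, -0.   ,  0.001]), 'tau': array([ 1.0000e-03, -5.3181e+01, -3.5274e+01,  7.1000e-02,  2.4000e-02,
       -0.0000e+00]), 'ee_pos': array([ 0.185, -0.518,  0.205]), 'eef_rot': array([-1.572,  0.   , -2.799]), 'force': array([ 0.825, -0.363,  0.053]), 'moment': array([ 0.064, -0.032, -0.055]), 'grip_width': np.float64(0.094)}
scene {'intrinsics': [[423.126, 0.0, 254.183], [0.0, 423.126, 194.597], [0.0, 0.0, 1.0]], 'R': [[-0.91, -0.414, -0.024], [-0.245, 0.583, -0.775], [0.335, -0.7, -0.631]], 't': [0.526, 0.202, 1.029]}
top {'intrinsics': [[449.614, 0.0, 257.955], [0.0, 449.614, 189.467], [0.0, 0.0, 1.0]], 'R': [[0.027, -0.999, 0.018], [-0.991, -0.029, -0.129], [0.13, -0.014, -0.991]], 't': [-0.079, 0.607, 1.253]}
wrist {'intrinsics': [[286.204, 0.0, 252.933], [0.0, 286.204, 190.927], [0.0, 0.0, 1.0]], 'tool_from_camera': [[-0.0, 0.973, 0.232, -0.067], [-0.001, -0.232, 0.973, -0.18], [1.0, -0.0, 0.001, -0.0], [0.0, 0.0, 0.0, 1.0]]}
```

View pics/top0.png

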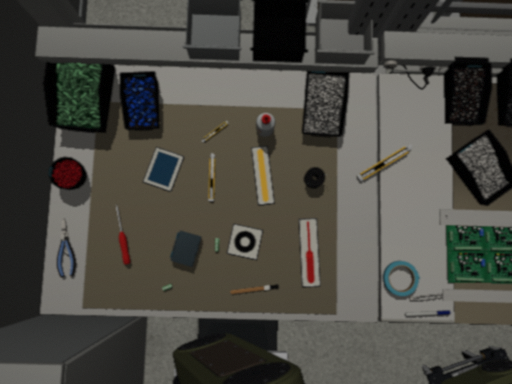

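View pics/scene0.png

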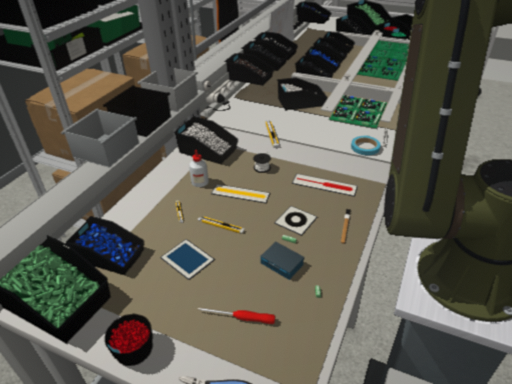

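View pics/wrist0.png

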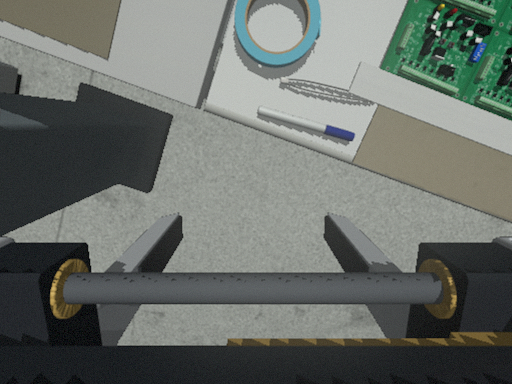

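```bash
cat > h.py <<'E'
import numpy as np,cv2
from station import get_obs,camera
def ray(c,uv,z):
    uv=np.atleast_2d(np.array(uv,float));K=c["intrinsics"]
    d=np.c_[(uv[:,0]-K[0,2])/K[0,0],(uv[:,1]-K[1,2])/K[1,1],np.ones(len(uv))]
    R=c["R"];o=-R.T@c["t"];D=d@R
    return o+D*((z-o[2])/D[:,2])[:,None]
def proj(c,X):
    p=np.atleast_2d(X)@c["R"].T+c["t"];q=p@c["intrinsics"].T;return q[:,:2]/q[:,2:]
def rect(c,z,lo=(0.25,-0.5),hi=(1.0,0.5),s=1500):
    "orthographic view of plane z; pixel = ((hi_y-y)*s,(hi_x-x)*s)"
    nx,ny=int((hi[0]-lo[0])*s),int((hi[1]-lo[1])*s)
    u,v=np.meshgrid(np.arange(ny),np.arange(nx))
    X=np.stack([hi[0]-v/s,hi[1]-u/s,np.full(u.shape,z)],-1).reshape(-1,3)
    q=proj(c,X).astype(np.float32).reshape(nx,ny,2)
    return cv2.remap(c["pixels"],q[...,0],q[...,1],cv2.INTER_CUBIC)
E
python3 - <<'E'
from h import *
c=camera("top");im=c["pixels"][...,::-1]
cv2.imwrite("pics/topA.png",cv2.resize(im[110:300,90:290],None,fx=4,fy=3.1*1.29/1.0 if 0 else 3.1,interpolation=cv2.INTER_CUBIC)[:600,:800]*1)
hsv=cv2.cvtColor(c["pixels"],cv2.COLOR_RGB2HSV)
def comps(name,m,z,mn=15):
    n,l,s,ce=cv2.connectedComponentsWithStats(m.astype(np.uint8)*255)
    for i in range(1,n):
        if s[i,4]<mn: continue
        x,y,w,h,_=s[i]
        if y<100 or x<80 or x>420 or y>300: continue
        pts=np.argwhere(l==i)[:,::-1]
        X=ray(c,pts,z)[:,:2]
        m_=X.mean(0);
        (cc,wh,a)=cv2.minAreaRect((X*1000).astype(np.float32))
        print(name,"px",ce[i].round(1),"n",s[i,4],"mean",m_.round(4),"rectc",np.round(cc,1),"wh",np.round(wh,1),"a",round(a,1))
H,S,V=[hsv[...,k].astype(int) for k in range(3)]
comps("red",((H<8)|(H>172))&(S>150)&(V>70),.008)
comps("yellow",(H>15)&(H<32)&(S>110)&(V>90),.004)
comps("white",(S<50)&(V>130),.004,200)
comps("blue",(H>90)&(H<125)&(S>60),.004,60)
comps("dark",(V<45),.03,100)
E
```

```text
red px [265.5 118.5] n 44 mean [ 0.8293 -0.079 ] rectc [829.3 -79. ] wh [21.7 21.2] a 1.8
red px [123.7 247.6] n 212 mean [0.433  0.3204] rectc [433.3 320.6] wh [91.6 20.7] a 13.7
red px [309.8 266.1] n 179 mean [ 0.3945 -0.2181] rectc [ 396.2 -217.7] wh [94.2 16.9] a 3.9
yellow px [382.3 160.3] n 89 mean [ 0.7129 -0.4325] rectc [ 713.4 -432.7] wh [  6.  156.2] a 32.7
yellow px [262.4 174.7] n 297 mean [ 0.6586 -0.0743] rectc [658.2 -74.4] wh [157.4  17.1] a 8.3
yellow px [395.2 159.4] n 54 mean [ 0.7167 -0.4715] rectc [ 715.6 -469.8] wh [ 5.5 89.9] a 32.8
yellow px [208.6 178. ] n 62 mean [0.6437 0.0847] rectc [645.5  84.6] wh [116.9   5.4] a 0.6
yellow px [213.8 177.8] n 59 mean [0.6447 0.0694] rectc [644.4  69.2] wh [  5.3 114. ] a 89.2
yellow px [371.2 174. ] n 35 mean [ 0.6703 -0.3987] rectc [ 671.4 -400.5] wh [ 5.6 57.6] a 32.3
white px [308.9 248.8] n 557 mean [ 0.4443 -0.2153] rectc [ 434.2 -215.9] wh [188.1  43.1] a 3.8
white px [244.6 241.3] n 322 mean [ 0.4605 -0.0275] rectc [460.4 -27.3] wh [79.2 80.9] a 79.4
white px [399.9 279.6] n 252 mean [ 0.3624 -0.4804] rectc [ 361.5 -480.9] wh [45.6 52.8] a 1.5
white px [403.1 306.3] n 635 mean [ 0.2872 -0.4889] rectc [ 280.6 -515.4] wh [182.9  73.9] a 80.7
blue px [162.9 168.7] n 601 mean [0.6677 0.2211] rectc [667.8 221.1] wh [60.7 87.1] a 72.6
blue px [400.1 278.4] n 421 mean [ 0.3661 -0.4811] rectc [ 367.3 -482.7] wh [101.4  99.8] a 74.7
dark px [267.  141.1] n 230 mean [ 0.7545 -0.0846] rectc [749.8 -84.6] wh [68.7 45.1] a 13.6
dark px [314.3 181.4] n 478 mean [ 0.639  -0.2251] rectc [ 638.7 -224.4] wh [85.6 58.5] a 0.8
dark px [244.4 241.3] n 221 mean [ 0.46   -0.0272] rectc [459.5 -27.5] wh [53.9 54.3] a 1.6
dark px [187.1 257.4] n 494 mean [0.4104 0.1338] rectc [425.1 138.7] wh [73.7 96.4] a 77.7
```

View pics/topA.png

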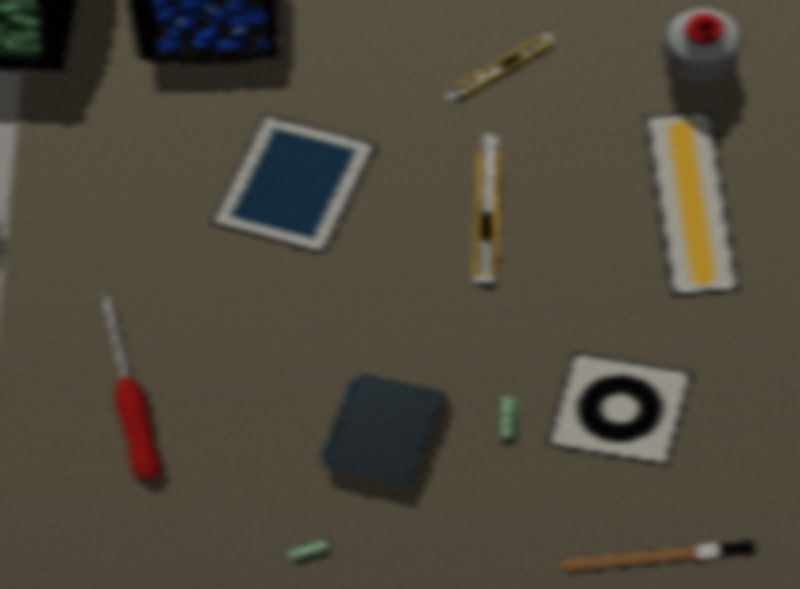

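```bash
python3 - <<'E'
from h import *
c=camera("top")
def crop(z,cx,cy,h=.08,s=2500):
    return rect(c,z,(cx-h,cy-h),(cx+h,cy+h),s)
t=[]
for z,x,y in[(.029,.43,.14),(.04,.64,-.225),(.013,.645,.075),(.008,.45,.32)]:
    t.append(cv2.resize(crop(z,x,y,.1),(390,290) if 0 else (300,300)))
cv2.imwrite("pics/crops.png",np.clip(np.vstack([np.hstack(t[:2]),np.hstack(t[2:])])[...,::-1]*2.0,0,255).astype(np.uint8))
E
```

```text
(no output)
```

View pics/crops.png

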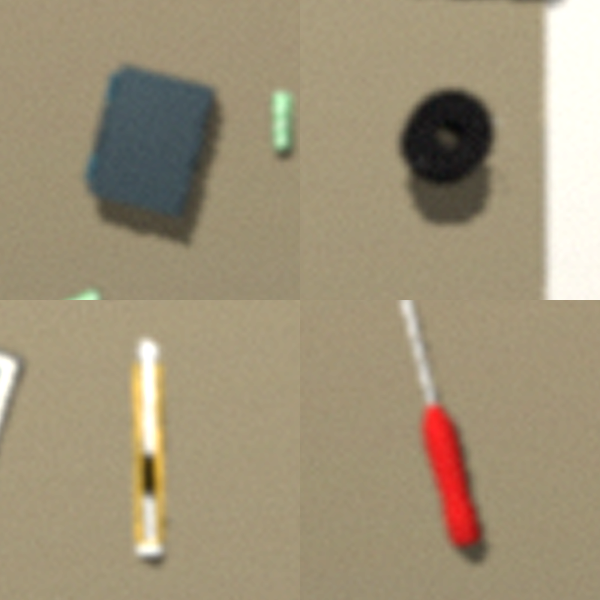

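```bash
cat > go.py <<'E'
import sys,numpy as np
from station import get_obs
from scipy.spatial.transform import Rotation as Ro
x,y,z,yaw=map(float,sys.argv[1:5])  # m, deg
o=get_obs();R=Ro.from_euler('xyz',o["eef_rot"]).as_matrix()
p=np.array(o["ee_pos"]);d=np.array([x,y,z])-p
cy=np.degrees(np.arctan2(R[1,0],R[0,0]))
turn=-((yaw-cy+180)%360-180)
Ry=Ro.from_euler('xyz',[-90,0,yaw],degrees=True).as_matrix()
print("t",round(float(o["time_s"]),2),"pos",p.round(4),"yaw",round(cy,1),"tilt y",R[:,1].round(3),"w",round(float(o["grip_width"]),4),"q6",round(float(o["qpos"][5]),2))
print("turn_y",round(turn,2)," AFTER turn shift",(Ry.T@d*1000).round(1)," NOW shift",(R.T@d*1000).round(1))
E
python3 go.py .649 -.223 .12 -170
```

```text
t 0.25 pos [ 0.1848 -0.5179  0.2052] yaw -160.4 tilt y [-0.     0.001 -1.   ] w 0.0945 q6 -0.07
turn_y 9.64  AFTER turn shift [-508.3   85.2 -209.8]  NOW shift [-536.3   85.3 -121.7]
```

>>> {"method": "step_arm", "body": {
  "targets": [
    [0,0,0,0,9.6,0],
    [-46,0,-19,0,0,0],
    [-46,0,-19,0,0,0],
    [-46,0,-19,0,0,0],
    [-46,0,-19,0,0,0],
    [-46,10,-19,0,0,0],
    [-46,15,-19,0,0,0],
    [-46,15,-19,0,0,0],
    [-46,15,-19,0,0,0],
    [-46,15,-19,0,0,0],
    [-46,15,-19,0,0,0],
    [0,0,0,0,0,0]
  ],
  "gripper": 1,
  "squeeze": 20
}}

```text
time_s: 1.75
ee_pos: [0.6059, -0.2482, 0.1183]
eef_rot: [-1.573, -0.002, -2.963]
force: [-0.4, -0.1, 0.3]
grip_width: 0.0945
```

```bash
python3 go.py .649 -.223 .005 -170; python3 - <<'E'
from h import *
c=camera("wrist");cv2.imwrite("pics/w1.png",c["pixels"][...,::-1])
E
```

```text
t 1.75 pos [ 0.6059 -0.2482  0.1183] yaw -169.8 tilt y [-0.002  0.001 -1.   ] w 0.0945 q6 0.95
turn_y 0.23  AFTER turn shift [-46.8 113.3 -17.3]  NOW shift [-47.1 113.2 -17. ]
```

View pics/w1.png

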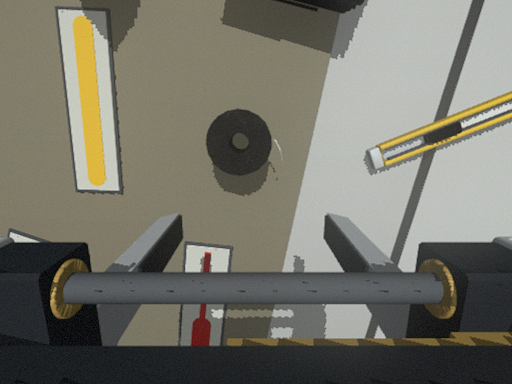

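```bash
cat >> h.py <<'E'
def wcam():
    from scipy.spatial.transform import Rotation as Ro
    o=get_obs();c=camera("wrist");T=np.array(c["tool_from_camera"])
    Rt=Ro.from_euler('xyz',o["eef_rot"]).as_matrix()
    Rwc=Rt@T[:3,:3];p=Rt@T[:3,3]+np.array(o["ee_pos"])
    c["R"]=Rwc.T;c["t"]=-Rwc.T@p;return c
E
python3 - <<'E'
from h import *
c=wcam()
print("spool",ray(c,[[239,142]],.04).round(4))
print("yellow",ray(c,[[83,16],[99,186],[57,8],[103,8],[122,191],[77,192]],.004).round(4))
E
python3 go.py .649 -.223 .005 -170
```

```text
spool [[ 0.6519 -0.2289  0.04  ]]
yellow [[ 0.7372 -0.0669  0.004 ]
 [ 0.5781 -0.0899  0.004 ]
 [ 0.7397 -0.0431  0.004 ]
 [ 0.7471 -0.0847  0.004 ]
 [ 0.5769 -0.1142  0.004 ]
 [ 0.5674 -0.0673  0.004 ]]
t 1.85 pos [ 0.6045 -0.2507  0.1201] yaw -169.9 tilt y [-0.001  0.    -1.   ] w 0.094 q6 0.95
turn_y 0.07  AFTER turn shift [-48.7 115.1 -19.5]  NOW shift [-48.8 115.1 -19.4]
```

```bash
python3 - <<'E'
from h import *
c=wcam();im=c["pixels"];cv2.imwrite("pics/w2.png",im[...,::-1])
hsv=cv2.cvtColor(im,cv2.COLOR_RGB2HSV);m=((hsv[...,0]>15)&(hsv[...,0]<32)&(hsv[...,1]>120)&(hsv[...,2]>90)).astype(np.uint8)
m[:,250:]=0
p=np.argwhere(m)[:,::-1];X=ray(c,p,.004);print(X.mean(0).round(4),cv2.minAreaRect((X[:,:2]*1000).astype(np.float32)))
g=im.sum(2);s=np.argwhere((g[100:185,200:280]<130))[:,::-1]+[200,100];print(s.mean(0),ray(c,[s.mean(0)],.04).round(4))
for i in range(3):print(np.round(get_obs()["ee_pos"],4),get_obs()["time_s"])
E
```

```text
[ 0.6323 -0.0802  0.004 ] ((522.943359375, -92.86721801757812), (392.1343994140625, 197.5332794189453), 33.18479919433594)
[234.8124031  144.23100775] [[ 0.6488 -0.2266  0.04  ]]
[ 0.6042 -0.2513  0.1207] 1.9
[ 0.6042 -0.2513  0.1207] 1.9
[ 0.6042 -0.2513  0.1207] 1.9
```

View pics/w2.png

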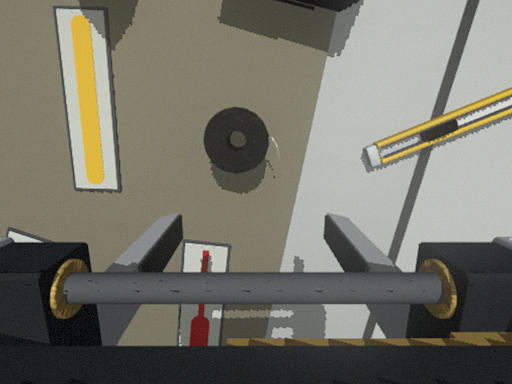

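```bash
python3 - <<'E'
from h import *
c=wcam();print(ray(c,[[236.5,140]],.04).round(4),ray(c,[[80,16],[95,184]],.004).mean(0).round(4))
E
python3 go.py .651 -.2255 .005 -170
```

```text
[[ 0.6526 -0.2282  0.04  ]] [ 0.6579 -0.076   0.004 ]
t 1.95 pos [ 0.6041 -0.2516  0.121 ] yaw -170.0 tilt y [ 0. -0. -1.] w 0.0941 q6 0.95
turn_y -0.02  AFTER turn shift [-50.7 116.  -17.5]  NOW shift [-50.7 116.  -17.6]
```

>>> {"method": "step_arm", "body": {
  "targets": [
    [-26,0,-9,0,0,0],
    [-25,0,-8.5,0,0,0],
    [0,40,0,0,0,0],
    [0,40,0,0,0,0],
    [0,26,0,0,0,0],
    [0,10,0,0,0,0],
    [0,0,0,0,0,0],
    [0,0,0,0,0,0]
  ]
}}

```text
time_s: 2.95
ee_pos: [0.6524, -0.2251, 0.0061]
eef_rot: [-1.57, 0.002, -2.967]
force: [1.5, -0.9, 0.3]
grip_width: 0.0939
```

>>> {"method": "step_arm", "body": {
  "targets": [
    [0,0,0,0,0,0],
    [0,0,0,0,0,0],
    [0,0,0,0,0,0],
    [0,0,0,0,0,0],
    [0,0,0,0,0,0]
  ],
  "gripper": -1,
  "squeeze": 20
}}

```text
time_s: 3.58
ee_pos: [0.6519, -0.2247, 0.0046]
eef_rot: [-1.571, 0.0, -2.966]
force: [-0.3, -0.4, 0.7]
grip_width: 0.058
```

```bash
python3 go.py .460 -.0275 .12 -170;  python3 - <<'E'
from h import *
c=wcam();cv2.imwrite("pics/w3.png",c["pixels"][...,::-1])
E
```

```text
t 3.58 pos [ 0.6519 -0.2247  0.0046] yaw -170.0 tilt y [ 0. -0. -1.] w 0.058 q6 1.01
turn_y 0.04  AFTER turn shift [ 154.8 -115.4 -227.5]  NOW shift [ 154.6 -115.5 -227.6]
```

View pics/w3.png

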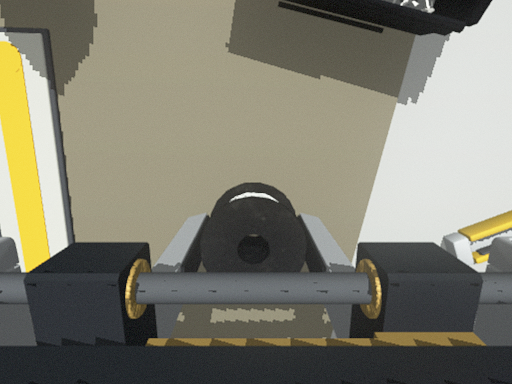

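```bash
python3 - <<'E'
from h import *
c=wcam();print(ray(c,[[254,247],[205,235],[303,235]],.04).round(4))
E
```

```text
[[ 0.6531 -0.2253  0.04  ]
 [ 0.6554 -0.1981  0.04  ]
 [ 0.6646 -0.25    0.04  ]]
```

>>> {"method": "step_arm", "body": {
  "targets": [
    [0,-30,0,0,0,0],
    [0,-40,0,0,0,0],
    [0,-30,0,0,0,0],
    [10,-14,-16,0,0,0],
    [26,0,-40,0,0,0],
    [26,0,-40,0,0,0],
    [26,0,-40,0,0,0],
    [26,0,-40,0,0,0],
    [26,0,-36,0,0,0],
    [14,0,-15,0,0,0],
    [0,0,0,0,0,0],
    [0,0,0,0,0,0]
  ]
}}

```text
time_s: 5.18
ee_pos: [0.4612, -0.0283, 0.1185]
eef_rot: [-1.571, 0.0, -2.967]
force: [-0.8, -0.2, -2.9]
grip_width: 0.0581
```

```bash
python3 - <<'E'
from h import *
for n in("wrist","top"):
    c=wcam() if n=="wrist" else camera(n);cv2.imwrite(f"pics/{n}4.png",c["pixels"][...,::-1])
E
python3 go.py .460 -.0275 .012 -170
```

```text
t 5.28 pos [ 0.4611 -0.0284  0.1183] yaw -170.0 tilt y [-0.  0. -1.] w 0.0576 q6 1.26
turn_y 0.0  AFTER turn shift [  1.  106.3  -1.1]  NOW shift [  1.  106.3  -1.1]
```

View pics/wrist4.png

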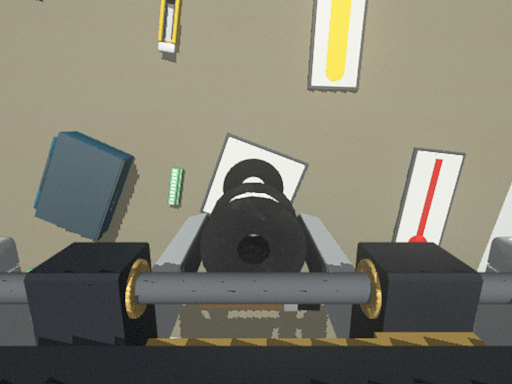

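View pics/top4.png

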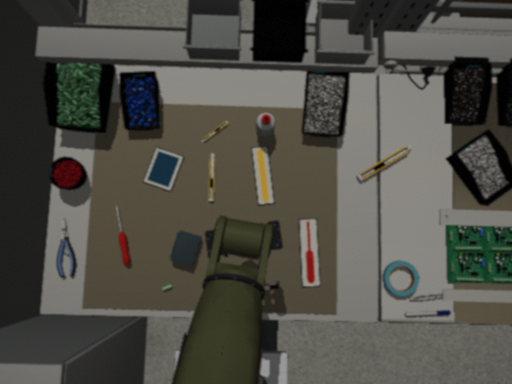

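```bash
python3 - <<'E'
from h import *
c=wcam();print(ray(c,[[253,159],[222.5,184],[284,184],[230,135],[307,163],[203,212]],.004).round(4))
E
```

```text
[[ 0.4912 -0.0236  0.004 ]
 [ 0.4598  0.0033  0.004 ]
 [ 0.471  -0.0602  0.004 ]
 [ 0.511   0.0034  0.004 ]
 [ 0.4968 -0.0792  0.004 ]
 [ 0.4257  0.0194  0.004 ]]
```

>>> {"method": "step_arm", "body": {
  "targets": [
    [0,40,0,0,0,0],
    [0,40,0,0,0,0],
    [0,20,0,0,0,0],
    [0,8.5,0,0,0,0],
    [0,0,0,0,0,0],
    [0,0,0,0,0,0]
  ]
}}

```text
time_s: 6.08
ee_pos: [0.4612, -0.0281, 0.0107]
eef_rot: [-1.57, 0.001, -2.967]
force: [0.0, 0.6, -1.8]
grip_width: 0.0577
```

>>> {"method": "step_arm", "body": {
  "targets": [
    [0,0,0,0,0,0],
    [0,0,0,0,0,0],
    [0,0,0,0,0,0],
    [0,0,0,0,0,0],
    [0,-20,0,0,0,0],
    [0,-40,0,0,0,0],
    [0,-50,0,0,0,0],
    [0,-10,0,0,0,0],
    [0,0,0,0,0,0]
  ],
  "gripper": 1
}}

```text
time_s: 7.2
ee_pos: [0.4606, -0.0279, 0.1298]
eef_rot: [-1.571, 0.001, -2.966]
force: [-0.4, -1.1, -0.4]
grip_width: 0.0938
```

```bash
python3 - <<'E'
from h import *
c=wcam();cv2.imwrite(f"pics/w5.png",c["pixels"][...,::-1])
E
python3 go.py .436 .1387 .12 165
```

```text
t 7.25 pos [ 0.4602 -0.0279  0.129 ] yaw -170.0 tilt y [-0.001  0.    -1.   ] w 0.0942 q6 1.26
turn_y 25.04  AFTER turn shift [  66.5    9.  -154.6]  NOW shift [  -5.2    9.  -168.2]
```

View pics/w5.png

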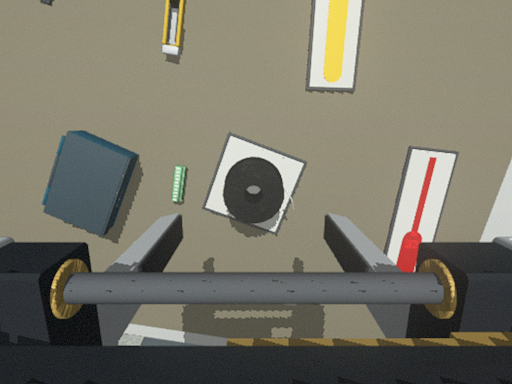

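```bash
python3 - <<'E'
from h import *
c=wcam();print(ray(c,[[253,189.5]],.044).round(4),ray(c,[[230,134],[305,161],[277,234],[203,208]],.004).mean(0).round(4))
E
python3 go.py .406 .145 .12 165
```

```text
[[ 0.4652 -0.0274  0.044 ]] [ 0.4605 -0.0291  0.004 ]
t 7.3 pos [ 0.46   -0.0278  0.1286] yaw -170.0 tilt y [-0.002  0.    -1.   ] w 0.0939 q6 1.26
turn_y 25.04  AFTER turn shift [  96.9    8.6 -153. ]  NOW shift [  23.     8.8 -179.6]
```

>>> {"method": "step_arm", "body": {
  "targets": [
    [0,0,-20,0,8.4,0],
    [0,0,-10,0,8.3,0],
    [0,0,-10,0,8.3,0],
    [22,0,-30,0,0,0],
    [22,0,-30,0,0,0],
    [22,0,-30,0,0,0],
    [18,0,-18,0,0,0],
    [0,0,0,0,0,0],
    [0,0,0,0,0,0],
    [0,0,0,0,0,0]
  ]
}}

```text
time_s: 8.55
ee_pos: [0.405, 0.1371, 0.1296]
eef_rot: [-1.57, -0.0, 2.879]
force: [-0.6, 0.4, 0.7]
grip_width: 0.094
```

```bash
python3 - <<'E'
from h import *
c=wcam();cv2.imwrite(f"pics/w6.png",c["pixels"][...,::-1])
c=camera("top");cv2.imwrite(f"pics/t6.png",cv2.resize(c["pixels"][110:300,90:330,::-1],None,fx=3,fy=3))
E
python3 go.py .436 .1387 .12 165
```

```text
t 8.65 pos [0.405  0.1372 0.1298] yaw 165.0 tilt y [-0. -0. -1.] w 0.0939 q6 2.07
turn_y -0.02  AFTER turn shift [-29.6   9.8  -9.5]  NOW shift [-29.6   9.8  -9.5]
```

View pics/w6.png

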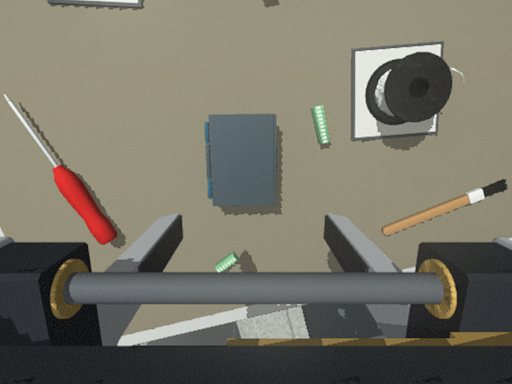

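View pics/t6.png

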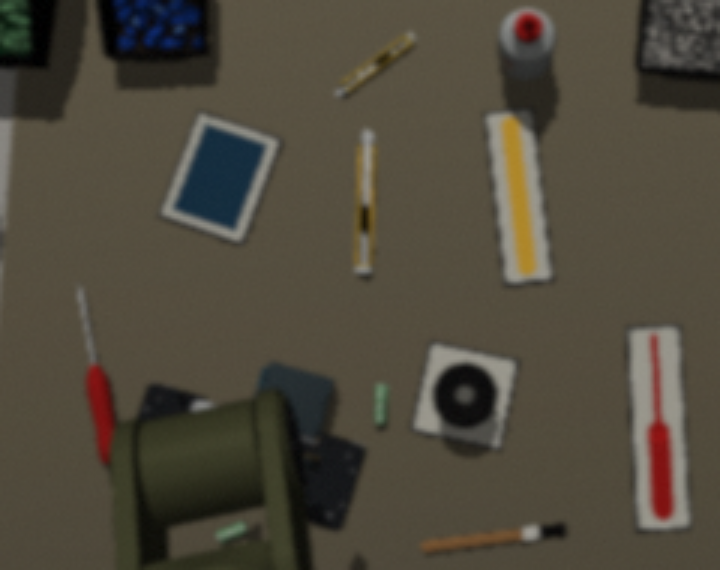

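```bash
python3 - <<'E'
from h import *
c=wcam();q=ray(c,[[209,115],[275,114],[276,206],[213,206]],.029);print(q.round(4),q.mean(0))
c=camera("top");p=c["pixels"].astype(int).sum(2)
m=np.zeros_like(p,bool);m[228:257,228:265]=True
m&=p<100
n,l,s,ce=cv2.connectedComponentsWithStats(m.astype(np.uint8));i=1+np.argmax(s[1:,4]);print(s[i],ray(c,[[s[i,0]+s[i,2]/2-.5,s[i,1]+s[i,2]/2-.5]],.044))
E
python3 go.py .436 .140 .008 165
```

```text
[[0.4871 0.1578 0.029 ]
 [0.4718 0.0972 0.029 ]
 [0.3836 0.1181 0.029 ]
 [0.4003 0.1801 0.029 ]] [0.43569948 0.13831036 0.029     ]
[236 232  19  20 260] [[ 0.46070712 -0.02906702  0.044     ]]
t 8.75 pos [0.4049 0.1374 0.1299] yaw 165.0 tilt y [-0. -0. -1.] w 0.0943 q6 2.07
turn_y -0.0  AFTER turn shift [-29.4 121.9 -10.6]  NOW shift [-29.4 121.9 -10.6]
```

>>> {"method": "step_arm", "body": {
  "targets": [
    [-29.5,10,-9,0,0,0],
    [0,40,0,0,0,0],
    [0,40,0,0,0,0],
    [0,24,0,0,0,0],
    [0,10,0,0,0,0],
    [0,0,0,0,0,0],
    [0,0,0,0,0,0]
  ]
}}

```text
time_s: 9.62
ee_pos: [0.4362, 0.1389, 0.0069]
eef_rot: [-1.572, 0.001, 2.88]
force: [0.3, -0.4, 0.4]
grip_width: 0.0937
```

>>> {"method": "step_arm", "body": {
  "targets": [
    [0,0,0,0,0,0],
    [0,0,0,0,0,0],
    [0,0,0,0,0,0],
    [0,0,0,0,0,0],
    [0,-10,0,0,0,0],
    [0,-40,0,0,0,0],
    [0,-40,0,0,0,0],
    [0,-30,0,0,0,0],
    [0,0,0,0,0,0]
  ],
  "gripper": -1
}}

```text
time_s: 10.75
ee_pos: [0.4365, 0.139, 0.1281]
eef_rot: [-1.573, 0.004, 2.881]
force: [-0.2, 0.9, -1.1]
grip_width: 0.064
```

```bash
python3 go.py .668 .221 .125 162.6; python3 - <<'E'
from h import *
c=camera("scene");cv2.imwrite(f"pics/s7.png",c["pixels"][...,::-1])
E
```

```text
t 10.75 pos [0.4365 0.139  0.1281] yaw 165.0 tilt y [ 0.004  0.001 -1.   ] w 0.064 q6 2.06
turn_y 2.44  AFTER turn shift [-196.4    3.1 -147.4]  NOW shift [-202.5    4.1 -138.9]
```

View pics/s7.png

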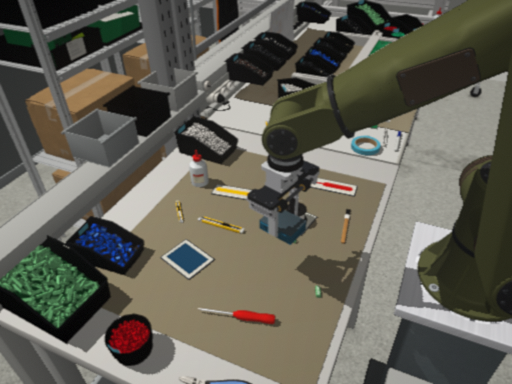

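>>> {"method": "step_arm", "body": {
  "targets": [
    [0,0,0,0,2.4,0],
    [-20,0,-30,0,0,0],
    [-20,0,-30,0,0,0],
    [-20,0,-30,0,0,0],
    [-20,0,-30,0,0,0],
    [-16,0,-27,0,0,0],
    [0,0,0,0,0,0],
    [0,0,0,0,0,0],
    [0,0,0,0,0,0]
  ]
}}

```text
time_s: 11.92
ee_pos: [0.5705, 0.2499, 0.1256]
eef_rot: [-1.57, -0.001, 2.838]
force: [0.1, -0.3, -1.2]
grip_width: 0.0643
```

```bash
python3 - <<'E'
from h import *
c=wcam();cv2.imwrite(f"pics/w8.png",c["pixels"][...,::-1])
E
python3 go.py .668 .221 .125 162.6
```

```text
t 11.97 pos [0.5707 0.25   0.1259] yaw 162.6 tilt y [-0. -0. -1.] w 0.0643 q6 2.23
turn_y 0.02  AFTER turn shift [-101.5    0.9   -1.4]  NOW shift [-101.5    0.9   -1.4]
```

View pics/w8.png

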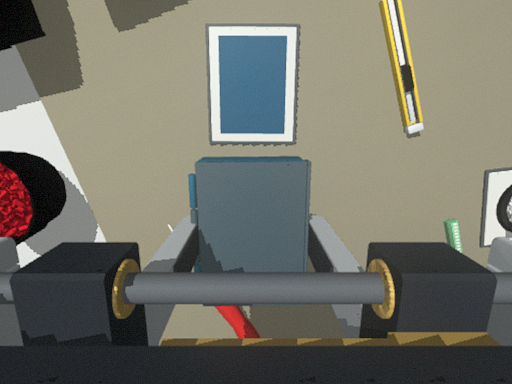

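```bash
python3 - <<'E'
from h import *
c=wcam();q=ray(c,[[208,25],[299,25],[297,143],[210,143]],.004);print(q.round(4),q.mean(0))
E
python3 go.py .668 .221 .0115 162.6
```

```text
[[0.7335 0.2433 0.004 ]
 [0.7077 0.1607 0.004 ]
 [0.6011 0.1919 0.004 ]
 [0.6282 0.2784 0.004 ]] [0.66761421 0.21857458 0.004     ]
t 12.03 pos [0.5708 0.2501 0.1261] yaw 162.6 tilt y [ 0. -0. -1.] w 0.0643 q6 2.23
turn_y 0.02  AFTER turn shift [-101.4  114.6   -1.3]  NOW shift [-101.4  114.6   -1.3]
```

>>> {"method": "step_arm", "body": {
  "targets": [
    [-40,0,0,0,0,0],
    [-40,0,0,0,0,0],
    [-21.4,0,-0.5,0,0,0],
    [0,40,0,0,0,0],
    [0,40,0,0,0,0],
    [0,25,0,0,0,0],
    [0,10,0,0,0,0],
    [0,0,0,0,0,0],
    [0,0,0,0,0,0]
  ]
}}

```text
time_s: 13.15
ee_pos: [0.6685, 0.2208, 0.0121]
eef_rot: [-1.572, 0.001, 2.839]
force: [0.2, 0.3, -1.2]
grip_width: 0.0643
```

>>> {"method": "step_arm", "body": {
  "targets": [
    [0,0,0,0,0,0],
    [0,0,0,0,0,0],
    [0,0,0,0,0,0],
    [0,0,0,0,0,0],
    [0,-20,0,0,0,0],
    [0,-40,0,0,0,0],
    [0,-40,0,0,0,0],
    [0,-20,0,0,0,0],
    [0,0,0,0,0,0]
  ],
  "gripper": 1
}}

```text
time_s: 14.28
ee_pos: [0.6685, 0.2208, 0.1325]
eef_rot: [-1.572, 0.002, 2.839]
force: [-0.3, -1.1, -0.5]
grip_width: 0.0941
```

```bash
python3 go.py .600 .0755 .12 180
```

```text
t 14.28 pos [0.6685 0.2208 0.1325] yaw 162.6 tilt y [ 0.002  0.001 -1.   ] w 0.0941 q6 2.14
turn_y -17.36  AFTER turn shift [ 68.5  12.5 145.3]  NOW shift [ 22.   12.3 159.1]
```

>>> {"method": "step_arm", "body": {
  "targets": [
    [10,0,0,0,-8.7,0],
    [10,0,10,0,-8.7,0],
    [12,0,32,0,0,0],
    [12,0,32,0,0,0],
    [12,0,32,0,0,0],
    [12,0,32,0,0,0],
    [0,12,6,0,0,0],
    [0,0,0,0,0,0],
    [0,0,0,0,0,0],
    [0,0,0,0,0,0]
  ]
}}

```text
time_s: 15.52
ee_pos: [0.5993, 0.0821, 0.1189]
eef_rot: [-1.571, 0.0, -3.14]
force: [0.7, -0.2, 0.2]
grip_width: 0.0941
```

```bash
python3 - <<'E'
from h import *
c=wcam();cv2.imwrite(f"pics/w9.png",c["pixels"][...,::-1])
c=camera("top");cv2.imwrite(f"pics/t9.png",cv2.resize(c["pixels"][110:300,90:330,::-1],None,fx=3,fy=3))
E
python3 go.py .645 .0753 .003 180
```

```text
t 15.62 pos [0.5992 0.0818 0.119 ] yaw -179.9 tilt y [ 0.  0. -1.] w 0.0937 q6 1.64
turn_y 0.08  AFTER turn shift [-45.8 116.    6.5]  NOW shift [-45.7 116.    6.6]
```

View pics/w9.png

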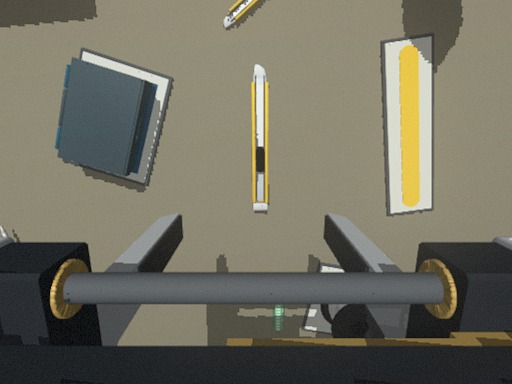

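View pics/t9.png

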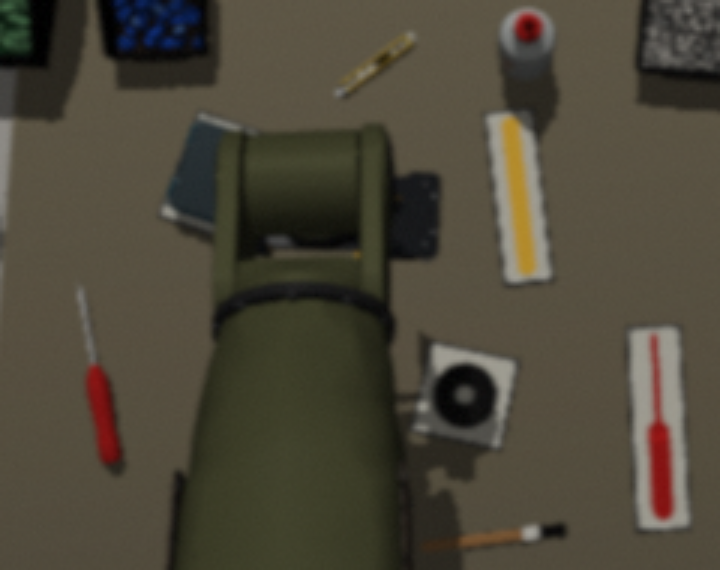

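```bash
python3 - <<'E'
from h import *
c=wcam();q=ray(c,[[260,66],[260.5,210]],.009);print(q.round(4),q.mean(0))
q=ray(c,[[381,41],[433,35],[433,209],[388,214]],.004);print(q.round(4),q.mean(0))
q=ray(c,[[408,45],[410,206]],.004);print(q.round(4),q.mean(0))
E
python3 go.py .646 .0765 .003 180
```

```text
[[0.7181 0.0749 0.009 ]
 [0.5764 0.0733 0.009 ]] [0.64721473 0.07409508 0.009     ]
[[ 0.7411 -0.039   0.004 ]
 [ 0.7463 -0.0872  0.004 ]
 [ 0.5761 -0.1123  0.004 ]
 [ 0.5704 -0.0645  0.004 ]] [ 0.65846848 -0.07573697  0.004     ]
[[ 0.7376 -0.0649  0.004 ]
 [ 0.5794 -0.0871  0.004 ]] [ 0.65854519 -0.07597244  0.004     ]
t 15.68 pos [0.5992 0.0817 0.119 ] yaw -179.9 tilt y [ 0.  0. -1.] w 0.0939 q6 1.64
turn_y 0.07  AFTER turn shift [-46.8 116.    5.2]  NOW shift [-46.7 116.    5.3]
```

>>> {"method": "step_arm", "body": {
  "targets": [
    [-24,0,7,0,0,0],
    [-23.5,15,0,0,0,0],
    [0,40,0,0,0,0],
    [0,40,0,0,0,0],
    [0,14,0,0,0,0],
    [0,6.5,0,0,0,0],
    [0,0,0,0,0,0],
    [0,0,0,0,0,0]
  ]
}}

```text
time_s: 16.68
ee_pos: [0.6474, 0.0744, 0.0049]
eef_rot: [-1.571, 0.002, -3.141]
force: [0.4, 0.4, -0.2]
grip_width: 0.0941
```

>>> {"method": "step_arm", "body": {
  "targets": [
    [0,0,0,0,0,0],
    [0,0,0,0,0,0],
    [0,0,0,0,0,0],
    [0,0,0,0,0,0],
    [0,0,0,0,0,0],
    [0,0,0,0,0,0],
    [0,0,0,0,0,0]
  ],
  "gripper": -1
}}

```text
time_s: 17.55
ee_pos: [0.6467, 0.0743, 0.0034]
eef_rot: [-1.571, 0.0, -3.141]
force: [0.1, 0.8, -0.4]
grip_width: 0.0274
```

>>> {"method": "step_arm", "body": {
  "targets": [
    [0,-10,0,0,0,0],
    [0,-30,0,0,0,0],
    [0,-40,0,0,0,0],
    [0,-30,0,0,0,0],
    [0,0,0,0,0,0]
  ]
}}

```text
time_s: 18.18
ee_pos: [0.6478, 0.0744, 0.1166]
eef_rot: [-1.571, 0.005, -3.141]
force: [-0.4, -0.0, -0.7]
grip_width: 0.0005
```

```bash
python3 - <<'E'
from h import *
c=wcam();cv2.imwrite(f"pics/w10.png",c["pixels"][...,::-1])
E
python3 go.py .6585 -.0755 .12 -171.8
```

```text
t 18.23 pos [0.647  0.0743 0.1145] yaw -180.0 tilt y [ 0.002  0.    -1.   ] w 0.0004 q6 1.63
turn_y -8.16  AFTER turn shift [  9.9  -5.5 149.9]  NOW shift [-11.4  -5.5 149.8]
```

View pics/w10.png

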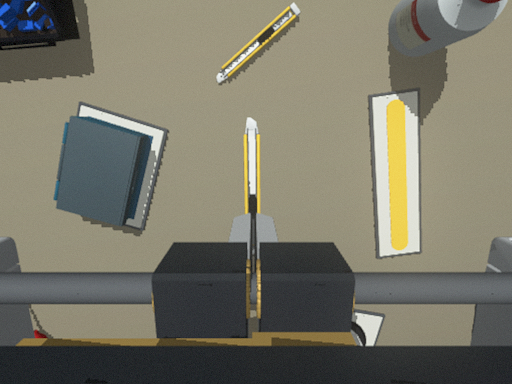

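>>> {"method": "step_arm", "body": {
  "targets": [
    [0,0,0,0,0,0],
    [0,0,0,0,0,0],
    [0,0,0,0,0,0],
    [0,0,0,0,0,0],
    [0,20,0,0,0,0],
    [0,35,0,0,0,0],
    [0,35,0,0,0,0],
    [0,14,0,0,0,0],
    [0,7,0,0,0,0],
    [0,0,0,0,0,0],
    [0,0,0,0,0,0]
  ],
  "gripper": -0.15
}}

```text
time_s: 19.6
ee_pos: [0.6472, 0.0744, 0.0036]
eef_rot: [-1.571, 0.002, -3.141]
force: [0.9, -0.8, -0.7]
grip_width: 0.0401
```

>>> {"method": "step_arm", "body": {
  "targets": [
    [0,0,0,0,0,0],
    [0,0,0,0,0,0],
    [0,0,0,0,0,0],
    [0,0,0,0,0,0],
    [0,0,0,0,0,0],
    [0,0,0,0,0,0]
  ],
  "gripper": -1
}}

```text
time_s: 20.35
ee_pos: [0.6468, 0.0743, 0.0027]
eef_rot: [-1.571, 0.0, -3.141]
force: [-1.3, -0.4, 4.3]
grip_width: 0.0159
```

Gripped at 16 mm. Lift.

>>> {"method": "step_arm", "body": {
  "targets": [
    [0,-15,0,0,0,0],
    [0,-30,0,0,0,0],
    [0,-40,0,0,0,0],
    [0,-30,0,0,0,0],
    [0,0,0,0,-8.2,0],
    [0,0,0,0,0,0]
  ]
}}

```text
time_s: 21.1
ee_pos: [0.6467, 0.0743, 0.1183]
eef_rot: [-1.571, 0.001, -2.998]
force: [-0.4, 0.1, 0.7]
grip_width: 0.016
```

```bash
python3 - <<'E'
from h import *
c=wcam();cv2.imwrite(f"pics/w11.png",c["pixels"][...,::-1])
E
python3 go.py .6585 -.0755 .02 -171.8
```

```text
t 21.15 pos [0.6465 0.0743 0.1177] yaw -171.9 tilt y [-0. -0. -1.] w 0.016 q6 1.49
turn_y -0.13  AFTER turn shift [  9.5  97.7 150. ]  NOW shift [  9.2  97.7 150. ]
```

View pics/w11.png

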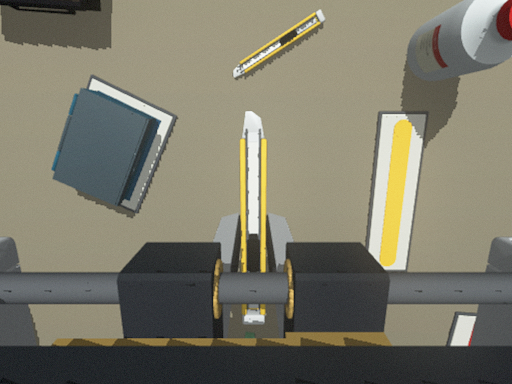

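>>> {"method": "step_arm", "body": {
  "targets": [
    [0,0,30,0,0,0],
    [2,0,40,0,0,0],
    [4,0,40,0,0,0],
    [3.5,0,30,0,0,0],
    [0,0,10,0,0,0],
    [0,40,0,0,0,0],
    [0,40,0,0,0,0],
    [0,10,0,0,0,0],
    [0,0,0,0,0,0],
    [0,0,0,0,0,0]
  ]
}}

```text
time_s: 22.4
ee_pos: [0.6597, -0.0754, 0.0294]
eef_rot: [-1.57, 0.002, -2.998]
force: [-0.2, -0.9, -0.4]
grip_width: 0.0161
```

```bash
python3 - <<'E'
from h import *
c=wcam();cv2.imwrite(f"pics/w12.png",c["pixels"][...,::-1])
E
python3 go.py .6585 -.0755 .0075 -171.8
```

```text
t 22.45 pos [ 0.6596 -0.0755  0.0293] yaw -171.8 tilt y [ 0.003 -0.    -1.   ] w 0.016 q6 1.26
turn_y 0.04  AFTER turn shift [ 1.1 21.8 -0.1]  NOW shift [ 1.2 21.8 -0.1]
```

View pics/w12.png

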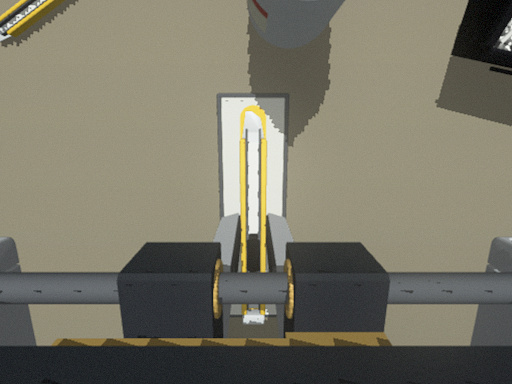

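Aligned over the bar. Set it down and release.

>>> {"method": "step_arm", "body": {
  "targets": [
    [0,14,0,0,0,0],
    [0,8,0,0,0,0],
    [0,0,0,0,0,0],
    [0,0,0,0,0,0]
  ]
}}

```text
time_s: 22.95
ee_pos: [0.6586, -0.0755, 0.005]
eef_rot: [-1.571, -0.001, -2.998]
force: [-0.2, -0.1, -1.4]
grip_width: 0.0158
```

>>> {"method": "step_arm", "body": {
  "targets": [
    [0,0,0,0,0,0],
    [0,0,0,0,0,0],
    [0,0,0,0,0,0],
    [0,-20,0,0,0,0],
    [0,-40,0,0,0,0],
    [0,-40,0,0,0,0],
    [0,-15,0,0,0,0]
  ],
  "gripper": -0.1
}}

```text
time_s: 23.82
ee_pos: [0.6597, -0.0756, 0.1243]
eef_rot: [-1.569, 0.005, -2.998]
force: [0.0, -0.8, -0.9]
grip_width: 0.0423
```

```bash
python3 go.py .39 .32 .12 -166.3
```

```text
t 23.82 pos [ 0.6597 -0.0756  0.1243] yaw -171.8 tilt y [ 0.005 -0.001 -1.   ] w 0.0423 q6 1.26
turn_y -5.46  AFTER turn shift [ 168.4    4.3 -448.3]  NOW shift [ 210.2    2.8 -430.2]
```

>>> {"method": "step_arm", "body": {
  "targets": [
    [0,0,0,0,-5.5,0],
    [16,0,-44,0,0,0],
    [17,0,-45,0,0,0],
    [17,0,-45,0,0,0],
    [17,0,-45,0,0,0],
    [17,0,-45,0,0,0],
    [17,0,-45,0,0,0],
    [17,0,-45,0,0,0],
    [17,0,-45,0,0,0],
    [17,0,-45,0,0,0],
    [16,0,-44,0,0,0],
    [0,0,0,0,0,0]
  ],
  "gripper": 0.2
}}

```text
time_s: 25.32
ee_pos: [0.3875, 0.3215, 0.1203]
eef_rot: [-1.571, -0.001, -2.898]
force: [0.2, -0.2, -0.1]
grip_width: 0.0561
```

>>> {"method": "step_arm", "body": {
  "targets": [
    [0,0,0,0,0,0],
    [0,0,0,0,0,0]
  ]
}}

```text
time_s: 25.58
ee_pos: [0.3897, 0.319, 0.1204]
eef_rot: [-1.571, -0.0, -2.903]
force: [0.2, -0.4, 0.1]
grip_width: 0.0563
```

```bash
python3 - <<'E'
from h import *
c=wcam();cv2.imwrite(f"pics/w13.png",c["pixels"][...,::-1])
c=camera("top");cv2.imwrite(f"pics/t13.png",cv2.resize(c["pixels"][110:300,90:330,::-1],None,fx=3,fy=3))
E
python3 go.py .433 .3205 .005 -166.3
```

```text
t 25.68 pos [0.3897 0.3191 0.1204] yaw -166.3 tilt y [-0. -0. -1.] w 0.0565 q6 1.95
turn_y -0.04  AFTER turn shift [-42.4 115.4   8.9]  NOW shift [-42.5 115.4   8.8]
```

View pics/w13.png

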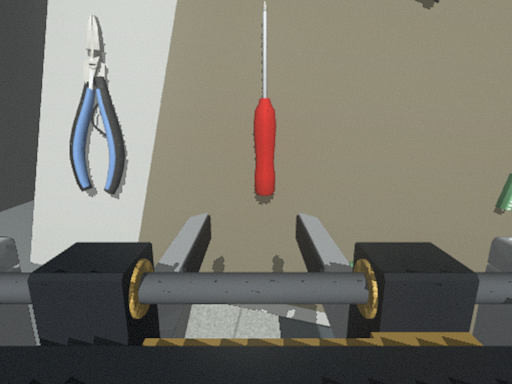

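View pics/t13.png

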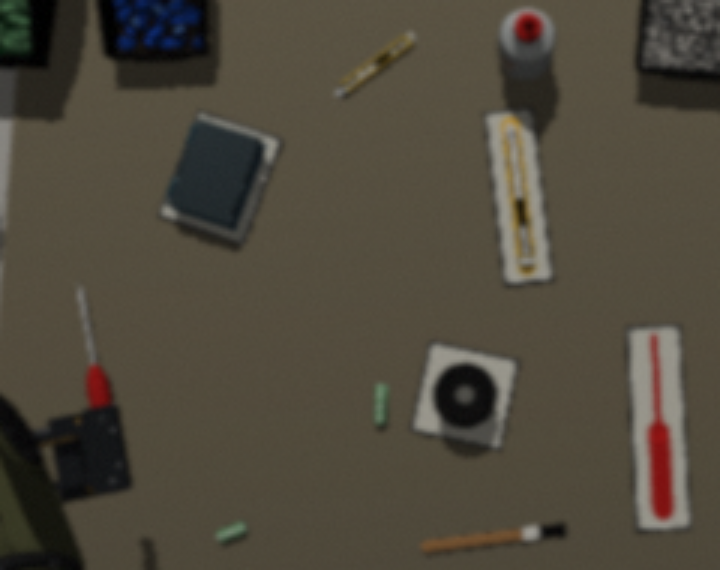

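```bash
python3 - <<'E'
from h import *
c=wcam();q=ray(c,[[264.5,98],[264.5,195],[264.5,2]],.0115);print(q.round(4),q[:2].mean(0),np.linalg.norm(q[0]-q[1]))
c=camera("top")
def rr(X):print(cv2.minAreaRect((X[:,:2]*1000).astype(np.float32)))
hsv=cv2.cvtColor(c["pixels"],cv2.COLOR_RGB2HSV);H,S,V=[hsv[...,k].astype(int) for k in range(3)]
m=(((H<8)|(H>172))&(S>150)&(V>70));m[:,:290]=0;m[:250]=0;m[300:]=0;m[:,330:]=0
rr(ray(c,np.argwhere(m)[:,::-1],.004))
m=(H>85)&(H<125)&(S>50);m[:,:140]=0;m[:,190:]=0;m[:140]=0;m[200:]=0
rr(ray(c,np.argwhere(m)[:,::-1],.033))
E
```

```text
[[0.4797 0.3291 0.0115]
 [0.3864 0.3054 0.0115]
 [0.5592 0.3492 0.0115]] [0.43302467 0.31725245 0.0115    ] 0.09624646535729724
((394.6756286621094, -218.49684143066406), (91.62088775634766, 16.89007568359375), 4.070921897888184)
((665.0462646484375, 220.60595703125), (71.61280822753906, 85.9654312133789), 72.6778564453125)
```

>>> {"method": "step_arm", "body": {
  "targets": [
    [-22,0,7,0,0,0],
    [-21,15,0,0,0,0],
    [0,40,0,0,0,0],
    [0,40,0,0,0,0],
    [0,15,0,0,0,0],
    [0,6,0,0,0,0],
    [0,0,0,0,0,0],
    [0,0,0,0,0,0]
  ]
}}

```text
time_s: 26.78
ee_pos: [0.4331, 0.3236, 0.0056]
eef_rot: [-1.571, 0.002, -2.902]
force: [-0.4, -0.1, -0.3]
grip_width: 0.0561
```

>>> {"method": "step_arm", "body": {
  "targets": [
    [0,0,0,0,0,0],
    [0,0,0,0,0,0],
    [0,0,0,0,0,0],
    [0,0,0,0,0,0],
    [0,0,0,0,0,0],
    [0,0,0,0,0,0]
  ],
  "gripper": -1
}}

```text
time_s: 27.52
ee_pos: [0.4326, 0.3232, 0.0045]
eef_rot: [-1.571, 0.0, -2.902]
force: [-0.1, -0.8, 2.2]
grip_width: 0.0219
```

>>> {"method": "step_arm", "body": {
  "targets": [
    [0,-15,0,0,0,0],
    [0,-30,0,0,0,0],
    [0,-40,0,0,0,0],
    [0,-30,0,0,0,0],
    [0,0,0,0,-9.7,0],
    [0,0,0,0,0,0]
  ]
}}

```text
time_s: 28.28
ee_pos: [0.4326, 0.3233, 0.1204]
eef_rot: [-1.571, 0.001, -2.733]
force: [-0.1, -0.4, -1.0]
grip_width: 0.0218
```

```bash
python3 go.py .3935 -.2185 .12 -176; python3 go.py .3935 -.2185 .12 -156 ; python3 - <<'E'
from h import *
c=wcam();cv2.imwrite(f"pics/w14.png",c["pixels"][...,::-1])
E
```

```text
t 28.27 pos [0.4326 0.3233 0.1204] yaw -156.6 tilt y [ 0.001  0.001 -1.   ] w 0.0218 q6 1.74
turn_y 19.4  AFTER turn shift [7.680e+01 4.000e-01 5.377e+02]  NOW shift [251.   -0.  481.7]
t 28.27 pos [0.4326 0.3233 0.1204] yaw -156.6 tilt y [ 0.001  0.001 -1.   ] w 0.0218 q6 1.74
turn_y -0.6  AFTER turn shift [2.561e+02 4.000e-01 4.790e+02]  NOW shift [251.   -0.  481.7]
```

View pics/w14.png

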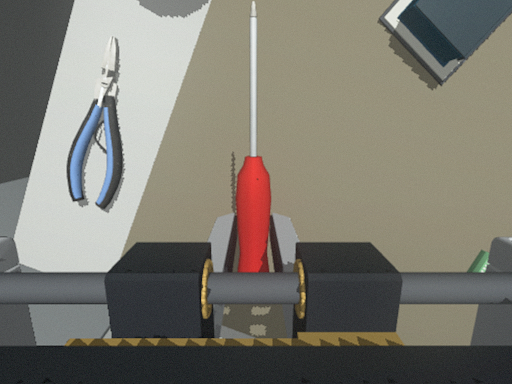

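>>> {"method": "step_arm", "body": {
  "targets": [
    [0,0,0,0,9.7,0],
    [0,0,0,0,9.7,0],
    [5,0,35,0,0,0],
    [6,0,45,0,0,0],
    [6,0,45,0,0,0],
    [6,0,45,0,0,0],
    [6,0,45,0,0,0],
    [6,0,45,0,0,0],
    [6,0,45,0,0,0],
    [6,0,45,0,0,0],
    [6,0,45,0,0,0],
    [6,0,45,0,0,0]
  ]
}}

```text
time_s: 29.82
ee_pos: [0.4043, -0.1213, 0.1195]
eef_rot: [-1.571, -0.0, -3.075]
force: [-0.1, 0.4, 0.4]
grip_width: 0.0217
```

>>> {"method": "step_arm", "body": {
  "targets": [
    [6,0,40,0,0,0],
    [6,0,40,0,0,0],
    [5,0,17,0,0,0],
    [0,0,0,0,0,0],
    [0,0,0,0,0,0],
    [0,0,0,0,0,0]
  ]
}}

```text
time_s: 30.58
ee_pos: [0.3948, -0.2169, 0.1195]
eef_rot: [-1.571, 0.0, -3.07]
force: [-0.7, -0.3, -0.0]
grip_width: 0.0217
```

```bash
python3 go.py .3935 -.2185 .0085 -176;  python3 - <<'E'
from h import *
c=wcam();cv2.imwrite(f"pics/w15.png",c["pixels"][...,::-1])
E
```

```text
t 30.57 pos [ 0.3948 -0.2169  0.1195] yaw -175.9 tilt y [ 0.  0. -1.] w 0.0217 q6 0.92
turn_y 0.09  AFTER turn shift [  1.4 111.    1.5]  NOW shift [  1.4 111.    1.5]
```

View pics/w15.png

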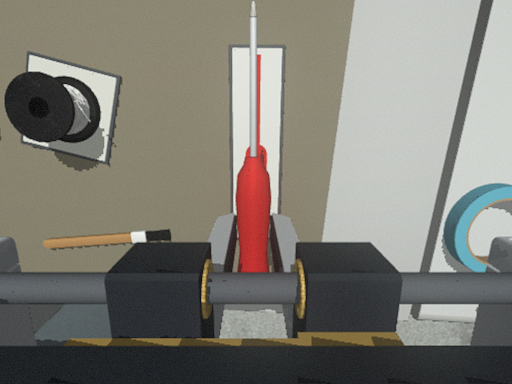

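```bash
python3 - <<'E'
from h import *
c=wcam();q=ray(c,[[258,56],[258,70],[231,46],[284,46],[233,210],[280,210],[256.5,146]],.004);print(q.round(4))
h=.004+.1075;print(ray(c,[[253.5,3],[253.5,155]],.1195-.0045+.0115).round(4))
E
```

```text
[[ 0.5235 -0.2131  0.004 ]
 [ 0.5111 -0.2141  0.004 ]
 [ 0.5304 -0.187   0.004 ]
 [ 0.534  -0.237   0.004 ]
 [ 0.3687 -0.1978  0.004 ]
 [ 0.3723 -0.2483  0.004 ]
 [ 0.4386 -0.218   0.004 ]]
[[ 0.5237 -0.2084  0.1265]
 [ 0.4426 -0.2142  0.1265]]
```

>>> {"method": "step_arm", "body": {
  "targets": [
    [1.5,0,3,0,0,0],
    [0,40,0,0,0,0],
    [0,40,0,0,0,0],
    [0,20,0,0,0,0],
    [0,10.5,0,0,0,0],
    [0,0,0,0,0,0],
    [0,0,0,0,0,0]
  ]
}}

```text
time_s: 31.55
ee_pos: [0.3936, -0.2212, 0.0095]
eef_rot: [-1.57, 0.001, -3.071]
force: [0.2, 0.7, -0.4]
grip_width: 0.0215
```

>>> {"method": "step_arm", "body": {
  "targets": [
    [0,0,0,0,0,0],
    [0,0,0,0,0,0],
    [0,0,0,0,0,0],
    [0,0,0,0,0,0],
    [0,-20,0,0,0,0],
    [0,-40,0,0,0,0],
    [0,-50,0,0,0,0],
    [0,-40,0,0,0,0],
    [40,0,0,0,0,0],
    [0,0,0,0,0,0],
    [0,0,0,0,0,0]
  ],
  "gripper": 0.1
}}

```text
time_s: 32.92
ee_pos: [0.3538, -0.2239, 0.159]
eef_rot: [-1.571, 0.0, -3.071]
force: [-0.2, 0.2, -0.0]
grip_width: 0.0516
```

```bash
python3 - <<'E'
from h import *
c=wcam();cv2.imwrite(f"pics/w16.png",c["pixels"][...,::-1])
E
```

```text
(no output)
```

View pics/w16.png

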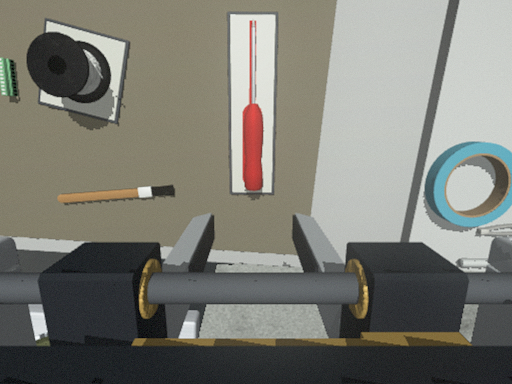

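>>> {"method": "step_arm", "body": {
  "targets": [
    [0,-10,30,0,0,0],
    [0,-10,45,0,0,0],
    [0,-10,45,0,0,0],
    [0,0,45,0,0,0],
    [0,0,45,0,0,0],
    [0,0,0,0,0,0],
    [0,0,0,0,0,0],
    [0,0,0,0,0,0]
  ]
}}

```text
time_s: 33.98
ee_pos: [0.3686, -0.4324, 0.189]
eef_rot: [-1.571, 0.0, -3.07]
force: [-0.3, -0.0, -0.3]
grip_width: 0.0517
```

```bash
python3 - <<'E'
from h import *
c=camera("top");t=[]
for z,x,y in[(.016,.44,-.217),(.012,.6585,-.075),(.044,.4605,-.0285),(.033,.667,.22)]:
    t.append(cv2.resize(rect(c,z,(x-.11,y-.11),(x+.11,y+.11),2500),(300,300)))
cv2.imwrite("pics/f.png",np.clip(np.vstack([np.hstack(t[:2]),np.hstack(t[2:])])[...,::-1]*2.0,0,255).astype(np.uint8))
hsv=cv2.cvtColor(c["pixels"],cv2.COLOR_RGB2HSV);H,S,V=[hsv[...,k].astype(int) for k in range(3)]
m=(((H<8)|(H>172))&(S>150)&(V>70));m[:,:290]=0;m[:250]=0;m[300:]=0;m[:,330:]=0
print(cv2.minAreaRect((ray(c,np.argwhere(m)[:,::-1],.0155)[:,:2]*1000).astype(np.float32)))
E
```

```text
((393.73004150390625, -218.62620544433594), (93.73284912109375, 18.042816162109375), 3.698514938354492)
```

View pics/f.png

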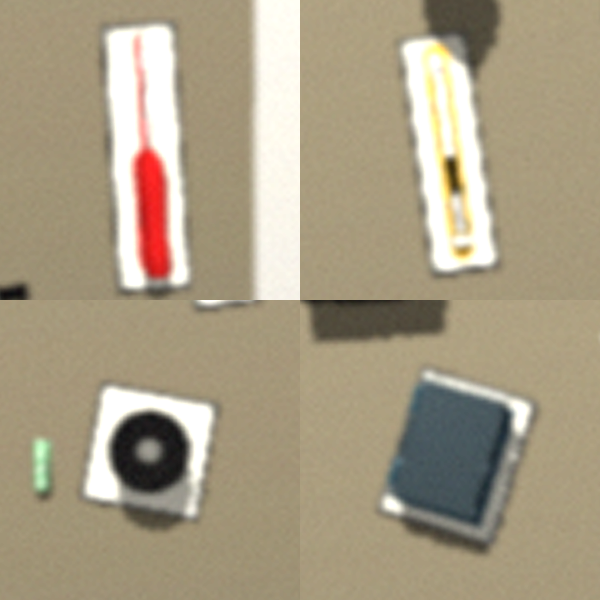

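```bash
python3 -c "
from station import job;print(job.hand_in())"
```

```text
the job is handed in; nothing more can be done
None
```

I put all four things back on their pads and handed the job in after about 34 s of robot time. The gripper was open and the arm was clear of everything.

The last camera checks, by top camera unless noted:

| Thing | Position against its shape | Turn |
|---|---|---|
| Spool | Within about 1 mm; upright | Not needed |
| Case | Within about 3 mm; right side up | About 0.1° |
| Cutter (middle-sized) | Looked centred on its bar; not re-measured after release (arm within 1 mm of the target at release) | Looked aligned; not re-measured |
| Screwdriver | Within about 1 mm; blade pointing as the shape | About 0.4° |

- **Disagreements:** The wrist and top cameras differed by 2–5 mm in places. One wrist view put the spool about 5 mm off, where the top view said under 1 mm. All of this is inside the 13 mm limit.
- **What went wrong:** On the first cutter pick I lifted before the fingers had closed. The cutter had not moved, and the second pick held. I also turned the screwdriver the wrong way while it was in the air, and corrected that before placing it.

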